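# Queue turned bushes through the tray gate

### The arm

A 6-joint arm with a two-finger parallel gripper is mounted at the origin on a cart in front of the work surface, level with it; the furniture and walls round the work are solid. World frame = base frame: x ahead of the robot, y to its left, z up, the work surface at z = 0. Lengths are in m, angles in rad, forces in N, time in s.
With the tool pointing down it reaches from about 0.35 to 0.925 m from the base axis. Payload 6.4 kg.
Tool frame: the origin (TCP) lies between the finger pads; the fingertips stand 19 mm ahead of it and the grasp point (between the pads) is the TCP; z points along the fingers, y is the line along which they close (so a half turn about z gives the same grasp; the last joint's range is limited). The gripper opens to 85 mm and grips with 20 to 120 N. Pads are 22 mm wide; open, the fingers measure 114 mm over their backs; the gripper's body (76 mm by 85 mm) begins 54 mm behind the grasp point. The pads swing forward as they close: fully open they stand 13 mm farther back than shut.
Start: joints at [1.093, 0.245, 1.558, -0, 1.339, -0.174], TCP at [0.194, 0.62, 0.25] pointing down, gripper open.
Joint ranges: [-3.13, 3.13], [-1.02, 2.26], [0.13, 2.54], [-0.95, 4.09], [0.21, 2.88], [-2.74, 2.74]. Speed limits (rad/s): [2.57, 2.57, 3.14, 3.14, 3.14, 3.14].

### API

Orientations are given as [roll, pitch, yaw] about the fixed x, y, z axes, in that order (R = Rz(yaw) Ry(pitch) Rx(roll)).
In Python, from rig import * gives the robot as it stands.
- The arm moves only by the tool servo_tool, never from a script. Its arguments are lists of equal length, an entry for each row: "offset": the shift along the tool's x, y, z in units of 0.15 m (1.0 is 0.15 m), a list of three; "rot": the turn, a rotation vector about the tool's x, y, z in units of pi rad (1.0 is pi rad), a list of three; "hand": the closure, from 0 (fully open) to 1 (shut). A call has 1 to 12 rows; each row shifts and turns the commanded pose from where the row before left it, along the tool's axes as they then stand; what a row does not reach is not made up. A row lasts 1/8 s, in which the tool goes at most 62.5 mm and 10.7 degrees, less where a joint would pass 70% of its speed; a pose out of reach is approached as far as the arm can. A call with a number of a shift or a turn outside -1 to 1 is refused whole. A call with a gripper value outside its range is refused whole. The fingers move at their own pace and stop on an object; "force" is the grip in N (left out, the last holds). Time passes only in rows, so rows that do not move let the fingers close. It gives the time, the measured TCP pose, the force, the opening and the grip force at its end, in the units of the state.
- sense(): the state, without advancing time (a new reading comes with each control period).
- snapshot(name): name is "scene" or "side" or "wrist"; returns a dict with "pixels" (480x640x3 uint8, red, green, blue), "vfov" (degrees; the focal length in pixels is half the picture's height over the tangent of half this angle, whatever the lens; pixels are square), "cx", "cy" (the principal point, pixels), "view" (4x4, takes a point from world to camera coordinates). Camera axes: x right, y down, z forward; pixel columns grow to the right and rows downward; lengths in m; the calibration is good to about 2 mm. A picture is of the moment at which its call begins. There is no depth.
- sign_off(): hands the job in; it is judged then, once.
The state is a dict: "t": time; "joint_pos": joint angles; "dq": joint speeds; "joint_torque": joint torques, N m; "tcp_pos": TCP position; "tool_rot": TCP orientation; "wrist_force": force on the tool from outside, world axes, zero at the start; "moment": the same for the moment, N m; "grip_width": finger opening in m; "grasp_force": force on a finger pad.
Only numpy, scipy, OpenCV 4.12 (cv2) and the standard library are available. Lean on these libraries where they do the work, as an engineer would, in place of code of your own. Each camera call takes 0.05 s, during which the arm holds its last target. There are 200 camera calls.

### The job

Three turned steel bushes stand loose on the open end of the sorting tray. Push them along the tray with the fingertips, one at a time, through the narrow gate until each is wholly inside the slot, so that they queue in order of height: the tallest first, then the middle one, then the shortest, each starting into the gate only when the one before is right in. Do not pick up or carry the bushes, keep them upright, and leave the two tube blanks on the tray and the things round it undisturbed; finish clear of everything.

Things in the scene. Friction and masses are not known exactly. Their poses are not given: they have to be found in the camera images.
- tray: fixed sorting tray: dark wooden board, 10 mm thick, 257 mm long (x), 176 mm wide at the open field and 114 mm at the slot, with light wooden rails 8 mm thick that stand only 7 mm above the board, so fingertips can pass over them. Origin: on the bench (underside of the board), under the middle of the gate. x axis: along the slot, from the gate to the closed end; y across, z up. The open field has no rail at its back or sides
- gate (a point): middle of the gate, on the board's top face (10 mm above the bench): the mouth of the slot, at x = 0 of the tray. The gate and slot are 36 mm wide between the rails (tray y = -18 to +18 mm). Two low wing rails open from the gate as a funnel towards the bushes, their centre lines ending at tray x = -34 mm, y = -50 and +50 mm; behind them the open field runs to the board's edge at x = -144 mm
- slot_end (a point): middle of the inner face of the slot's end stop, on the board's top face: 104 mm beyond the gate along the tray's x. The slot is a straight channel with room for the three bushes in a row (90 mm) and 14 mm to spare; a bush pushed in pushes the ones before it further along
- tall_bush: loose turned steel bush (short tube standing on end), the tallest of three: outside diameter 30 mm, bore 16 mm, height 34 mm, smooth (slides easily on the waxed board), about 135 g. Origin: centre of its underside, z axis up along the bore. Starts upright on the tray's open field, 75 to 116 mm before the gate, in one of three places about 56 mm apart across the tray (which is where varies)
- middle_bush: loose turned steel bush (short tube standing on end), the middle one in height of three: outside diameter 30 mm, bore 16 mm, height 26 mm, smooth (slides easily on the waxed board), about 103 g. Origin: centre of its underside, z axis up along the bore. Starts upright on the tray's open field, 75 to 116 mm before the gate, in one of three places about 56 mm apart across the tray (which is where varies)
- short_bush: loose turned steel bush (short tube standing on end), the shortest of three: outside diameter 30 mm, bore 16 mm, height 18 mm, smooth (slides easily on the waxed board), about 71 g. Origin: centre of its underside, z axis up along the bore. Starts upright on the tray's open field, 75 to 116 mm before the gate, in one of three places about 56 mm apart across the tray (which is where varies)
- copper_blank: bystander: copper tube offcut, diameter 12 mm, 41 mm tall, standing loose on the tray beside the slot on its +y side. Origin: centre of its underside
- grey_blank: bystander: grey tube offcut, diameter 16 mm, 30 mm tall, standing loose on the tray beside the slot on its -y side. Origin: centre of its underside
- brass_weight: bystander: turned brass weight, diameter 35 mm, 44 mm tall, loose on the bench to one side of the tray. Origin: centre of its underside
- wax_cake: bystander: round yellow cake of wax, diameter 71 mm, 35 mm tall, loose on the bench to one side of the tray. Origin: centre of its underside
Mind the look-alikes: they are no part of the job. What is shaped like the tall_bush but blue or orange is not meant.

How it is judged:
On the way, in this order (a step that is already met when the one before it is completed fails the run):
1. the tallest bush is wholly through the gate, upright in the slot (x of tall_bush in the frame of tray between 0.012 and 0.098 m and y of tall_bush in the frame of tray between -0.01 and 0.01 m and z of tall_bush in the frame of tray below 0.013 m and angle between tall_bush's own z axis and vertical below 0.15 rad), for 0.2 s.
2. the middle bush is wholly through the gate, upright in the slot (x of middle_bush in the frame of tray between 0.012 and 0.098 m and y of middle_bush in the frame of tray between -0.01 and 0.01 m and z of middle_bush in the frame of tray below 0.013 m and angle between middle_bush's own z axis and vertical below 0.15 rad), for 0.2 s.
3. the shortest bush is wholly through the gate, upright in the slot (x of short_bush in the frame of tray between 0.012 and 0.098 m and y of short_bush in the frame of tray between -0.01 and 0.01 m and z of short_bush in the frame of tray below 0.013 m and angle between short_bush's own z axis and vertical below 0.15 rad), for 0.2 s.
At the end, for the whole second after the job is handed in: all three bushes stand upright at rest on the tray floor inside the slot, wholly past the gate (centre at least 12 mm beyond its mouth), the tallest deepest, then the middle one, then the shortest (all of step 1 and all of step 2 and all of step 3 and x of tall_bush in the frame of tray above 0.065 m and x of middle_bush in the frame of tray above 0.036 m and linear speed of each of tall_bush, middle_bush, short_bush below 0.02 m/s); the robot touches nothing.
It fails at once if a bush is picked up (more than 10 mm off the tray) (z of any of tall_bush, middle_bush, short_bush in the frame of tray above 0.02 m).
It fails at once if a bush is tipped over or falls off the tray (angle between any of tall_bush, middle_bush, short_bush's own z axis and vertical above 0.6 rad or height (world z) of any of tall_bush, middle_bush, short_bush below 0.005 m).
It fails at once if a bush starts into the gate before the taller one ahead of it is wholly in the slot ((x of middle_bush in the frame of tray above -0.008 m and x of tall_bush in the frame of tray below 0.01 m) or (x of short_bush in the frame of tray above -0.008 m and x of middle_bush in the frame of tray below 0.01 m) or (x of short_bush in the frame of tray above -0.008 m and x of tall_bush in the frame of tray below 0.01 m)).
It fails at once if a tube blank, the brass weight or the wax cake is moved by more than 15 mm or tipped (distance of any of copper_blank, grey_blank, brass_weight, wax_cake from where it was at the start of the episode above 0.015 m or angle between any of copper_blank, grey_blank, brass_weight, wax_cake's own z axis and vertical above 0.4 rad).
It also fails if it takes over 51 s, if anything falls off the work surface, if the arm or the gripper's body presses on something with over 40 N, if the wrist force passes 120 N, or if a joint passes its speed limit or range.

## Working session

There is one attempt and no reset: what is moved stays moved. The work goes in short steps, Python scripts to look and compute and a tool call to move; the robot and the scene stay as the last step left them, time stands still between calls to the robot, and variables do not carry over. Pictures are saved under pics/ and viewed, at most 10 in all, crops included, and the job is handed in when it is done.

Besides the shell and the picture viewer there is one more tool, called after "Call:" in YAML: its name, and indented under it one key for each argument. servo_tool: Moves the arm, as the interface text tells. Shifts and turns lie within -1 to 1; 1 stands for 0.15 m of shift or pi rad of turn. Its arguments: {"type":"object","properties":{"offset":{"type":"array","items":{"type":"array","items":{"type":"number","minimum":-1,"maximum":1}}},"rot":{"type":"array","items":{"type":"array","items":{"type":"number","minimum":-1,"maximum":1}}},"hand":{"type":"array","items":{"type":"number"}},"force":{"type":"number"}},"required":["offset","rot","hand"]}

```bash
mkdir -p pics; cat > h.py <<'E'
from rig import *
import numpy as np, cv2
def shot(n):
    s=snapshot(n); s['f']=240/np.tan(np.radians(s['vfov'])/2); s['V']=np.array(s['view']); return s
def ray(s,u,v,z):
    V=s['V'];R=V[:3,:3];c=-R.T@V[:3,3]
    d=R.T@np.array([(u-s['cx'])/s['f'],(v-s['cy'])/s['f'],1.]);return c+d*(z-c[2])/d[2]
def proj(s,p):
    q=s['V'][:3,:3]@np.array(p)+s['V'][:3,3];return q[:2]/q[2]*s['f']+[s['cx'],s['cy']]
def save(s,name,crop=None,k=1):
    im=s['pixels'][:,:,::-1]
    if crop: u0,v0,u1,v1=crop; im=im[v0:v1,u0:u1]
    cv2.imwrite('pics/'+name,cv2.resize(im,None,fx=k,fy=k,interpolation=cv2.INTER_CUBIC))
E
python3 - <<'E'
from h import *
ims=[]
for n in ['scene','side','wrist']:
    s=shot(n); V=s['V']; print(n,s['vfov'],s['cx'],s['cy'],(-V[:3,:3].T@V[:3,3]).round(3),V[2,:3].round(2)); save(s,n+'0.png')
st=sense();print(st['t'],st['tcp_pos'],st['tool_rot'],st['grip_width'])
E
```

```text
scene 44.32726928711521 329.439763165497 240.76113217481173 [ 0.045 -0.224  0.604] [ 0.54  0.55 -0.64]
side 50.74901177107708 317.94878710315714 234.55043923038718 [ 0.263 -0.295  0.619] [ 0.34  0.67 -0.66]
wrist 67.56157177327339 319.7767662745341 243.5185379773905 [0.129 0.642 0.374] [ 0.26 -0.08 -0.96]
0.15 [0.19425859 0.61987305 0.24944005] [-3.14009763e+00 -2.54099576e-04  2.83779812e+00] 0.08511489507399465
```

View pics/scene0.png

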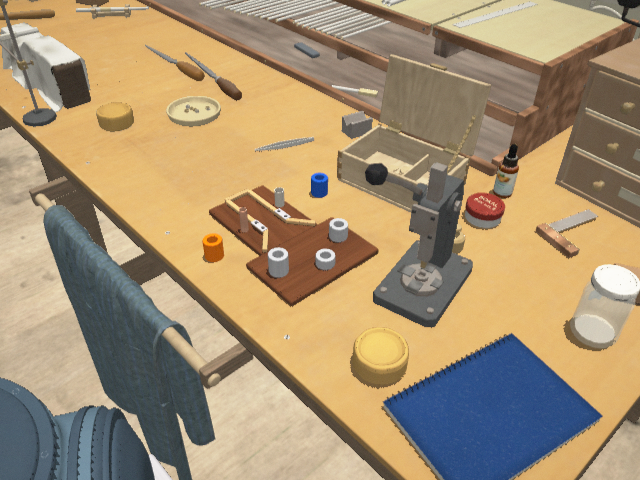

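View pics/side0.png

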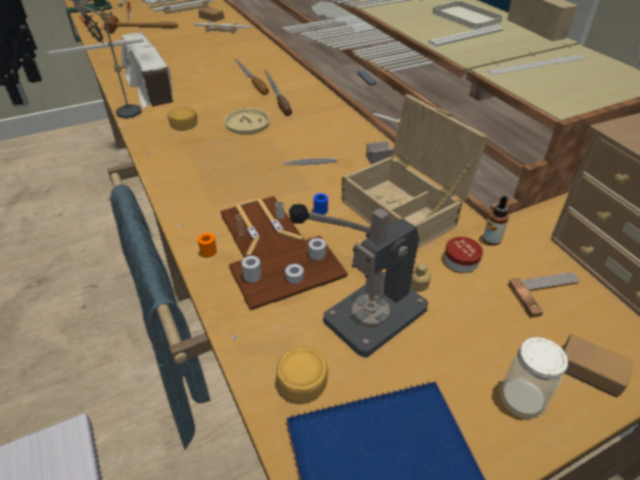

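The scene picture shows the tray with its slot at the upper left. Three grey steel bushes stand on it at about (278,262), (339,230) and (326,259). The orange (213,247) and blue (319,184) tubes are look-alikes and no part of the job, because the bushes meant are steel. A lever press stands just beyond the tray, with its ball near (376,174). I'll enlarge both views next.

```bash
python3 - <<'E'
from h import *
s=shot('scene'); a=s['pixels'][160:310,190:390,::-1]
cv2.imwrite('pics/c1.png',cv2.resize(a,None,fx=4,fy=4,interpolation=cv2.INTER_CUBIC))
r=lambda u,v,z: ray(s,u,v,z).round(4)
E
```

```text
(no output)
```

View pics/c1.png

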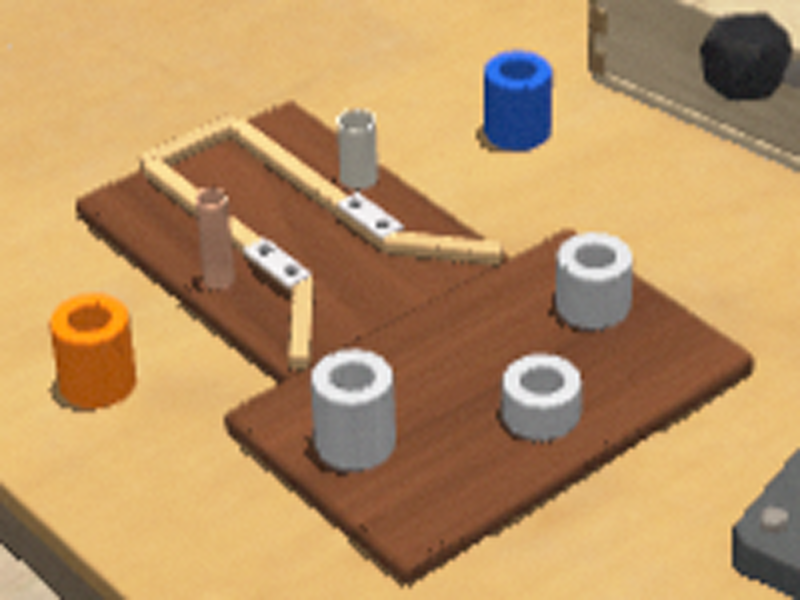

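View pics/wrist0.png

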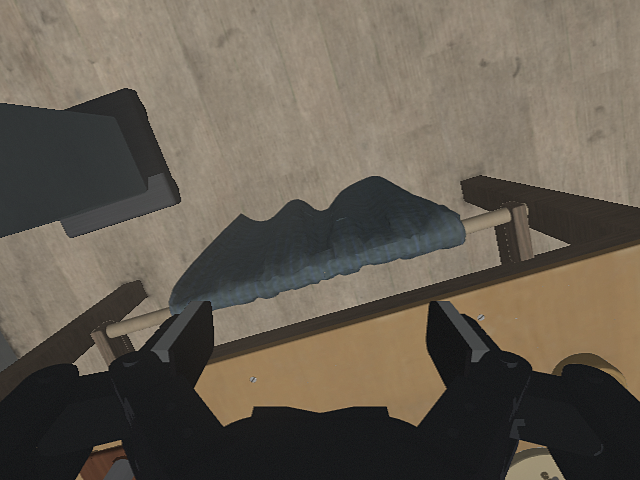

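Enlarged crop: the tall bush is at crop (353,410), the middle one at (595,280) and the short one at (541,395), told apart by their visible heights. The copper blank is left of the slot, which is +y, and the grey blank is right of it. The wrist view shows only the bench edge and the floor.

```bash
cat >> h.py <<'E'
def T(u,v): return u/4-.375+190, v/4-.375+160
E
python3 - <<'E'
from h import *
s=shot('scene')
tray={(-.144,.088):(408,578),(-.144,-.088):(751,360),(.113,.057):(79,204),(.113,-.057):(291,103)}
P=np.array([ray(s,*T(*c),.010)[:2] for c in tray.values()]);Q=np.array(list(tray))
qc,pc=Q.mean(0),P.mean(0);H=(Q-qc).T@(P-pc);U,S,Vt=np.linalg.svd(H);R=Vt.T@np.diag([1,np.linalg.det(Vt.T@U.T)])@U.T
t=pc-R@qc; print('gate',t.round(4),'yaw',np.arctan2(R[1,0],R[0,0]),'res mm',((Q@R.T+t-P)*1000).round(1).tolist())
np.save('tray.npy',np.r_[t,np.arctan2(R[1,0],R[0,0])])
g=lambda p:(R.T@(np.array(p)[:2]-t)*1000).round(1)
print('gate px pads',[ (g(ray(s,*T(*c),.017))) for c in [(305,272),(388,240),(148,160),(235,122)]])
hsv=cv2.cvtColor(s['pixels'],cv2.COLOR_RGB2HSV)
for n,c,h in [('tall',(353,376),.034),('mid',(595,256),.026),('short',(541,380),.018)]:
    u,v=T(*c); print(n,ray(s,u,v,.01+h)[:2].round(4),g(ray(s,u,v,.01+h)))
for n,c,h in [('copper',(212,194),.051),('grey',(356,118),.04),('blue',(519,68),.034),('orange',(92,316),.034)]:
    u,v=T(*c); print(n,g(ray(s,u,v,h)))
# side view check
s2=shot('side')
for n,q in [('gate',(0,0)),('c1',(-.144,.088)),('c2',(-.144,-.088)),('c3',(.113,.057))]:
    print(n,proj(s2,[*(R@q+t),.01]).round(0))
for n,(u,v),h in [('brass?',(420,267),.044),('wax',(302,367),.035),('ball',(299,213),0.1)]: print(n,ray(s2,u,v,h).round(3))
# ball triangulate
def rd(s,u,v):
    R_=s['V'][:3,:3];c=-R_.T@s['V'][:3,3];d=R_.T@np.array([(u-s['cx'])/s['f'],(v-s['cy'])/s['f'],1.]);return c,d/np.linalg.norm(d)
for pa,pb in [((376,174),(299,213)),((437,165),(380,215)),((278,256),(251,263)),((339,224),(317,243)),((326,255),(294,268))]:
    a,d=rd(s,*pa);b,e=rd(s2,*pb)
    k=np.linalg.lstsq(np.c_[d,-e],b-a,rcond=None)[0];print(((a+d*k[0]+b+e*k[1])/2).round(3), 'gap',np.linalg.norm(a+d*k[0]-b-e*k[1]).round(4),g(((a+d*k[0]+b+e*k[1])/2)))
E
```

```text
gate [0.4968 0.3607] yaw 1.546680429227723 res mm [[-0.7, 0.3], [2.1, -2.8], [-2.2, 2.1], [0.8, 0.4]]
gate px pads [array([ 6.8, 16.3]), array([  1.5, -21.6]), array([109.7,  20.5]), array([108.4, -23.5])]
tall [0.436  0.2825] [-79.7  59. ]
mid [0.5561 0.2812] [-78.  -61.2]
short [0.4971 0.2486] [-112.   -3.]
copper [34.1 38.7]
grey [ 50.7 -45.1]
blue [  41.4 -126.9]
orange [ 20.4 105. ]
gate [268. 237.]
c1 [249. 308.]
c2 [348. 273.]
c3 [219. 210.]
brass? [0.674 0.146 0.044]
wax [0.425 0.068 0.035]
ball [0.53  0.296 0.1  ]
[0.453 0.125 0.251] gap 0.0006 [-237.    38.3]
[0.567 0.124 0.211] gap 0.0065 [-235.2  -75.5]
[0.435 0.282 0.04 ] gap 0.0005 [-80.6  59.5]
[0.555 0.279 0.037] gap 0.0 [-80.7 -60. ]
[0.496 0.246 0.031] gap 0.0023 [-114.9   -2. ]
```

```bash
cat >> h.py <<'E'
from scipy.spatial.transform import Rotation as Ro
def tr(): 
    a=np.load('tray.npy'); return a[:2],a[2]
def toW(x,y):
    t,a=tr();c,s=np.cos(a),np.sin(a);return t+np.array([c*x-s*y,s*x+c*y])/1000
def toT(p):
    t,a=tr();c,s=np.cos(a),np.sin(a);d=np.array(p)[:2]-t;return np.array([c*d[0]+s*d[1],-s*d[0]+c*d[1]])*1000
def now():
    st=sense();R=Ro.from_euler('xyz',st['tool_rot']).as_matrix();p=toT(st['tcp_pos'])
    print('t%.2f'%st['t'],'tray xy',p.round(1),'z%.1f'%(st['tcp_pos'][2]*1000),'head%.1f'%np.degrees(np.arctan2(R[1,0],R[0,0])-tr()[1]),'tilt',R[2].round(3),'w%.4f'%st['grip_width'],'F',np.round(st['wrist_force'],1),'q',np.round(st['joint_pos'],2))
    return np.array(st['tcp_pos']),R
def plan(wps):
    """wps: (x,y tray mm, z mm, heading deg, rows) of the TCP, tool down"""
    p,R=now();off=[];rot=[]
    yaw=np.arctan2(R[1,0],R[0,0])
    for x,y,z,h,n in wps:
        tgt=np.r_[toW(x,y),z/1000];yt=np.radians(h)+tr()[1];p0=p.copy();dy=(yt-yaw+np.pi)%(2*np.pi)-np.pi;y0=yaw
        for i in range(1,n+1):
            Rc=Ro.from_euler('xyz',[np.pi,0,yaw]).as_matrix()
            o=np.round(Rc.T@(p0+(tgt-p0)*i/n-p)/.15,3);r=np.round(-(y0+dy*i/n-yaw)/np.pi,4)
            p=p+Rc@o*.15;yaw=yaw-r*np.pi;off.append((o+0).tolist());rot.append([0,0,float(r)])
    print(len(off));print(str(off).replace(' ',''));print(str(rot).replace(' ',''))
E
python3 - <<'E'
from h import *
plan([(-110,92,200,-47,12)])
E
```

```text
t0.30 tray xy [252.  308.6] z249.9 head74.0 tilt [ 0.    -0.001 -1.   ] w0.0857 F [ 0.7 -0.3  0.2] q [ 1.09  0.25  1.56 -0.    1.34 -0.17]
12
[[-0.171,-0.16,0.028],[-0.197,-0.128,0.027],[-0.216,-0.091,0.028],[-0.228,-0.052,0.028],[-0.234,-0.011,0.028],[-0.233,0.029,0.027],[-0.223,0.071,0.028],[-0.208,0.108,0.028],[-0.186,0.143,0.027],[-0.158,0.173,0.028],[-0.125,0.198,0.028],[-0.089,0.217,0.028]]
[[0,0,0.056],[0,0,0.056],[0,0,0.056],[0,0,0.056],[0,0,0.056],[0,0,0.056],[0,0,0.0561],[0,0,0.056],[0,0,0.056],[0,0,0.056],[0,0,0.056],[0,0,0.056]]
```

Call:
servo_tool:
  offset:
    - [-0.171,-0.16,0.028]
    - [-0.197,-0.128,0.027]
    - [-0.216,-0.091,0.028]
    - [-0.228,-0.052,0.028]
    - [-0.234,-0.011,0.028]
    - [-0.233,0.029,0.027]
    - [-0.223,0.071,0.028]
    - [-0.208,0.108,0.028]
    - [-0.186,0.143,0.027]
    - [-0.158,0.173,0.028]
    - [-0.125,0.198,0.028]
    - [-0.089,0.217,0.028]
  rot:
    - [0,0,0.056]
    - [0,0,0.056]
    - [0,0,0.056]
    - [0,0,0.056]
    - [0,0,0.056]
    - [0,0,0.056]
    - [0,0,0.056]
    - [0,0,0.056]
    - [0,0,0.056]
    - [0,0,0.056]
    - [0,0,0.056]
    - [0,0,0.056]
  hand: [0.79,0.79,0.79,0.79,0.79,0.79,0.79,0.79,0.79,0.79,0.79,0.79]

```text
t: 1.8
tcp_pos: [0.4027, 0.2521, 0.2003]
tool_rot: [3.141, -0.0, 0.721]
wrist_force: [0.4, -0.2, 0.5]
grip_width: 0.0178
grasp_force: 0.0
```

```bash
python3 - <<'E'
from h import *
now(); s=shot('wrist'); 
for n,q,z in [('gate',(0,0),.01),('gL',(0,18),.017),('gR',(0,-18),.017),('wL',(-34,50),.017),('wR',(-34,-50),.017),('end',(104,0),.017),('c1',(-144,88),.01),('c2',(-144,-88),.01),('tall',(-80,59),.044),('mid',(-78,-61),.036),('short',(-112,-3),.028)]: print(n,proj(s,[*toW(*q),z]).round(0))
save(s,'w1.png')
E
```

```text
t1.80 tray xy [-110.9   91.5] z200.3 head-47.3 tilt [ 0.  0. -1.] w0.0178 F [ 0.4 -0.2  0.5] q [ 0.32 -0.12  2.04 -0.    1.23  1.17]
gate [296.  47.]
gL [280.  64.]
gR [311.  26.]
wL [286. 126.]
wR [372.  25.]
end [187. -64.]
c1 [350. 244.]
c2 [499.  92.]
tall [319. 176.]
mid [429.  50.]
short [402. 144.]
```

View pics/w1.png

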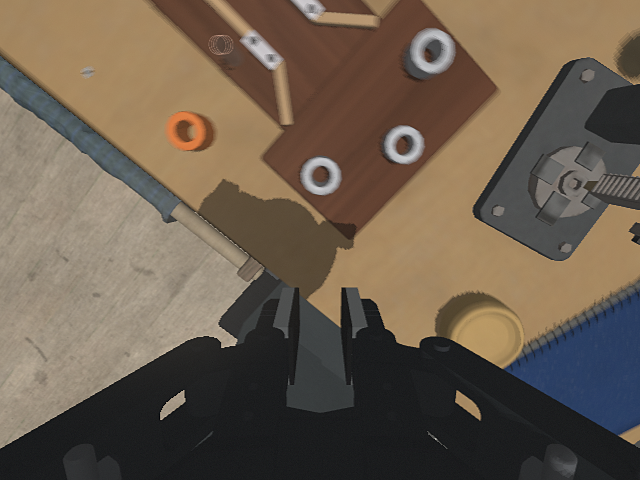

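The wrist view matches the predictions: tall at (320,176), short at (404,145), middle at (431,47) and a tray corner near (352,240). Next I lower the fingers behind the tall bush.

```bash
cat >> h.py <<'E'
def b(x,y,h,d=23): return x-d*np.cos(np.radians(h)),y-d*np.sin(np.radians(h))
E
python3 - <<'E'
from h import *
plan([(*b(-80,59,-47,45),41,-47,8),(*b(-80,59,-47,25),41,-47,4)])
plan([(*b(-80,59,-47,45),41,-47,8),(*b(-80,59,-47,25),41,-47,4),(*b(-25,0,-47),41,-47,12),(*b(-13,0,0),41,0,6),(*b(20,0,0),41,0,6)])
E
```

```text
t1.85 tray xy [-113.4   90.1] z199.8 head-47.7 tilt [-0.001  0.002 -1.   ] w0.0181 F [ 1.1 -1.3 -0.4] q [ 0.31 -0.12  2.04 -0.    1.22  1.17]
12
[[0.0,-0.003,0.132],[0.001,-0.002,0.133],[0.0,-0.003,0.132],[0.001,-0.003,0.132],[0.0,-0.002,0.133],[0.0,-0.003,0.132],[0.001,-0.003,0.133],[0.0,-0.002,0.132],[0.033,0.0,0.0],[0.034,0.0,0.0],[0.033,0.0,0.0],[0.034,0.0,0.0]]
[[0,0,-0.0005],[0,0,-0.0005],[0,0,-0.0004],[0,0,-0.0005],[0,0,-0.0005],[0,0,-0.0005],[0,0,-0.0004],[0,0,-0.0005],[0,0,-0.0],[0,0,-0.0],[0,0,-0.0],[0,0,-0.0]]
t1.85 tray xy [-113.4   90.1] z199.8 head-47.7 tilt [-0.001  0.002 -1.   ] w0.0181 F [ 1.1 -1.3 -0.4] q [ 0.31 -0.12  2.04 -0.    1.22  1.17]
36
[[0.0,-0.003,0.132],[0.001,-0.002,0.133],[0.0,-0.003,0.132],[0.001,-0.003,0.132],[0.0,-0.002,0.133],[0.0,-0.003,0.132],[0.001,-0.003,0.133],[0.0,-0.002,0.132],[0.033,0.0,0.0],[0.034,0.0,0.0],[0.033,0.0,0.0],[0.034,0.0,0.0],[0.046,0.0,0.0],[0.046,0.0,0.0],[0.046,0.0,0.0],[0.046,0.0,0.0],[0.045,0.0,0.0],[0.046,0.0,0.0],[0.046,0.0,0.0],[0.046,0.0,0.0],[0.046,0.0,0.0],[0.046,0.0,0.0],[0.046,0.0,0.0],[0.046,0.0,0.0],[0.017,0.009,0.0],[0.016,0.011,0.0],[0.014,0.013,0.0],[0.012,0.015,0.0],[0.01,0.017,0.0],[0.008,0.017,0.0],[0.037,0.0,0.0],[0.036,0.0,0.0],[0.037,0.0,0.0],[0.037,0.0,0.0],[0.036,0.0,0.0],[0.037,0.0,0.0]]
[[0,0,-0.0005],[0,0,-0.0005],[0,0,-0.0004],[0,0,-0.0005],[0,0,-0.0005],[0,0,-0.0005],[0,0,-0.0004],[0,0,-0.0005],[0,0,-0.0],[0,0,-0.0],[0,0,-0.0],[0,0,-0.0],[0,0,-0.0],[0,0,-0.0],[0,0,-0.0],[0,0,-0.0],[0,0,-0.0],[0,0,-0.0],[0,0,-0.0],[0,0,-0.0],[0,0,-0.0],[0,0,-0.0],[0,0,-0.0],[0,0,-0.0],[0,0,-0.0435],[0,0,-0.0435],[0,0,-0.0436],[0,0,-0.0435],[0,0,-0.0435],[0,0,-0.0435],[0,0,-0.0],[0,0,-0.0],[0,0,-0.0],[0,0,-0.0],[0,0,-0.0],[0,0,-0.0]]
```

Call:
servo_tool:
  offset:
    - [0,0,0.132]
    - [0,0,0.133]
    - [0,0,0.132]
    - [0,0,0.132]
    - [0,0,0.133]
    - [0,0,0.132]
    - [0,0,0.133]
    - [0,0,0.132]
    - [0,0,0]
    - [0,0,0]
  rot:
    - [0,0,0]
    - [0,0,0]
    - [0,0,0]
    - [0,0,0]
    - [0,0,0]
    - [0,0,0]
    - [0,0,0]
    - [0,0,0]
    - [0,0,0]
    - [0,0,0]
  hand: [0.79,0.79,0.79,0.79,0.79,0.79,0.79,0.79,0.79,0.79]

```text
t: 3.1
tcp_pos: [0.4028, 0.2534, 0.0422]
tool_rot: [3.141, -0.001, 0.727]
wrist_force: [0.3, 0.2, 0.1]
grip_width: 0.0178
grasp_force: 0.0
```

```bash
python3 - <<'E'
from h import *
plan([(*b(-80,59,-47,25),41,-47,4),(*b(-25,0,-47),41,-47,12),(*b(-13,0,0),41,0,6),(*b(20,0,0),41,0,6)])
s=shot('wrist'); save(s,'w2.png',(160,100,480,340),2)
E
```

```text
t3.10 tray xy [-109.6   91.5] z42.2 head-47.0 tilt [ 0.001  0.    -1.   ] w0.0178 F [0.3 0.2 0.1] q [ 0.32  0.15  2.1  -0.    0.88  1.17]
28
[[0.032,0.001,0.002],[0.031,0.001,0.002],[0.032,0.001,0.002],[0.031,0.0,0.002],[0.046,0.0,0.0],[0.046,0.0,0.0],[0.046,0.0,0.0],[0.046,0.0,0.0],[0.046,0.0,0.0],[0.046,0.0,0.0],[0.045,0.0,0.0],[0.046,0.0,0.0],[0.046,0.0,0.0],[0.046,0.0,0.0],[0.046,0.0,0.0],[0.046,0.001,0.0],[0.017,0.009,0.0],[0.016,0.011,0.0],[0.014,0.013,0.0],[0.013,0.015,0.0],[0.01,0.017,0.0],[0.007,0.017,0.0],[0.037,0.0,0.0],[0.036,0.0,0.0],[0.037,0.0,0.0],[0.037,0.0,0.0],[0.037,0.0,0.0],[0.036,0.0,0.0]]
[[0,0,0.0],[0,0,0.0001],[0,0,0.0],[0,0,0.0001],[0,0,-0.0],[0,0,-0.0],[0,0,-0.0],[0,0,-0.0],[0,0,-0.0],[0,0,-0.0],[0,0,-0.0],[0,0,-0.0],[0,0,-0.0],[0,0,-0.0],[0,0,-0.0],[0,0,-0.0],[0,0,-0.0435],[0,0,-0.0435],[0,0,-0.0436],[0,0,-0.0435],[0,0,-0.0435],[0,0,-0.0435],[0,0,-0.0],[0,0,-0.0],[0,0,-0.0],[0,0,-0.0],[0,0,-0.0],[0,0,-0.0]]
```

View pics/w2.png

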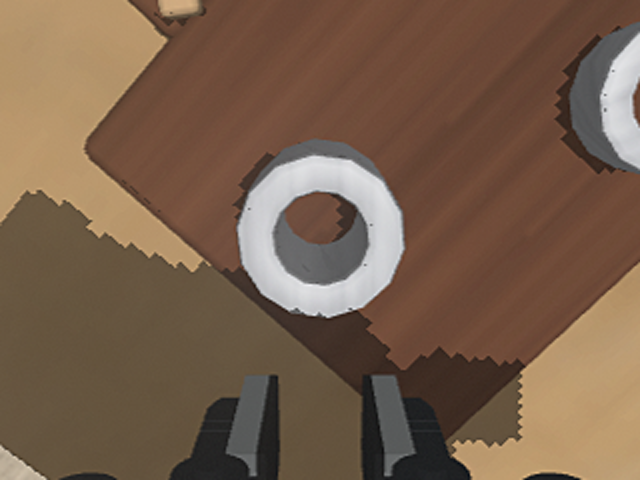

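The tall bush is centred ahead of the finger gap, at crop (320,235). I push it diagonally.

Call:
servo_tool:
  offset:
    - [0.032,0,0.002]
    - [0.031,0,0.002]
    - [0.032,0,0.002]
    - [0.031,0,0.002]
    - [0.046,0,0]
    - [0.046,0,0]
    - [0.046,0,0]
    - [0.046,0,0]
    - [0.046,0,0]
    - [0.046,0,0]
    - [0,0,0]
    - [0,0,0]
  rot:
    - [0,0,0]
    - [0,0,0]
    - [0,0,0]
    - [0,0,0]
    - [0,0,0]
    - [0,0,0]
    - [0,0,0]
    - [0,0,0]
    - [0,0,0]
    - [0,0,0]
    - [0,0,0]
    - [0,0,0]
  hand: [0.79,0.79,0.79,0.79,0.79,0.79,0.79,0.79,0.79,0.79,0.79,0.79]

```text
t: 4.65
tcp_pos: [0.4473, 0.2932, 0.0403]
tool_rot: [-3.142, 0.0, 0.727]
wrist_force: [0.2, -0.6, 0.2]
grip_width: 0.0183
grasp_force: 0.0
```

```bash
cat >> h.py <<'E'
def find(h,guess,name='wrist',r=45):
    """bright top-ring centroid of the bush nearest guess (tray mm) -> tray xy, height h mm above board"""
    s=shot(name);m=cv2.inRange(cv2.cvtColor(s['pixels'],cv2.COLOR_RGB2HSV),(0,0,175),(180,40,255))
    z=(10+h)/1000;u,v=proj(s,[*toW(*guess),z]);w=np.zeros_like(m);cv2.circle(w,(int(u),int(v)),r,255,-1);m&=w
    cs,_=cv2.findContours(m,cv2.RETR_EXTERNAL,cv2.CHAIN_APPROX_NONE)
    if not cs: print('none');return s
    c=cv2.convexHull(max(cs,key=cv2.contourArea));(e,ax,_)=cv2.fitEllipse(c);print('bush',toT(ray(s,*e,z)).round(1),'px',np.round(e),'dia mm',[round(k/s['f']*1000*(s['V']@np.r_[ray(s,*e,z),1])[2],1) for k in ax]);return s
E
python3 - <<'E'
from h import *
plan([(*b(-25,0,-47),41,-47,5),(*b(-13,0,0),41,0,7)])
p,R=now(); c=toT(p+R[:,0]*.023);print('expected',c); find(34,c,r=70)
E
```

```text
t4.65 tray xy [-68.7  47.9] z40.3 head-47.0 tilt [-0. -0. -1.] w0.0183 F [ 0.2 -0.6  0.2] q [ 0.37  0.28  1.96 -0.    0.91  1.21]
12
[[0.056,0.001,-0.001],[0.056,0.001,-0.001],[0.055,0.001,-0.001],[0.056,0.001,-0.001],[0.056,0.001,-0.001],[0.015,0.008,0.0],[0.014,0.009,0.0],[0.012,0.011,0.0],[0.011,0.012,0.0],[0.01,0.014,0.0],[0.008,0.014,0.0],[0.007,0.016,0.0]]
[[0,0,0.0],[0,0,0.0],[0,0,0.0001],[0,0,-0.0],[0,0,0.0],[0,0,-0.0373],[0,0,-0.0373],[0,0,-0.0373],[0,0,-0.0373],[0,0,-0.0373],[0,0,-0.0373],[0,0,-0.0373]]
t4.65 tray xy [-68.7  47.9] z40.3 head-47.0 tilt [-0. -0. -1.] w0.0183 F [ 0.2 -0.6  0.2] q [ 0.37  0.28  1.96 -0.    0.91  1.21]
expected [-53.02283486  31.11733079]
bush [-49.9  28. ] px [320. 266.] dia mm [np.float64(23.2), np.float64(27.7)]
```

Call:
servo_tool:
  offset:
    - [0.056,0,-0.001]
    - [0.056,0,-0.001]
    - [0.055,0,-0.001]
    - [0.05,0,-0.001]
    - [0.05,0,0]
    - [0.015,0.008,0]
    - [0.014,0.009,0]
    - [0.012,0.011,0]
    - [0.011,0.012,0]
    - [0.01,0.014,0]
    - [0.008,0.014,0]
    - [0.007,0.016,0]
  rot:
    - [0,0,0]
    - [0,0,0]
    - [0,0,0]
    - [0,0,0]
    - [0,0,0]
    - [0,0,-0.037]
    - [0,0,-0.037]
    - [0,0,-0.037]
    - [0,0,-0.037]
    - [0,0,-0.037]
    - [0,0,-0.037]
    - [0,0,-0.037]
  hand: [0.79,0.79,0.79,0.79,0.79,0.79,0.79,0.79,0.79,0.79,0.79,0.79]

```text
t: 6.2
tcp_pos: [0.4946, 0.3243, 0.0409]
tool_rot: [3.141, -0.0, 1.544]
wrist_force: [-0.6, -0.8, -1.2]
grip_width: 0.0179
grasp_force: 0.1
```

```bash
python3 - <<'E'
from h import *
p,R=now(); c=toT(p+R[:,0]*.025);print('expected',c); s=find(34,c,r=70); save(s,'w3.png')
for q in [(0,18),(0,-18),(-34,50),(-34,-50),(60,18),(60,-18)]: print(q,proj(s,[*toW(*q),.017]).round(0))
plan([(*b(20,0,0,25),41,0,9)])
E
```

```text
t6.20 tray xy [-36.4   1.3] z40.9 head-0.1 tilt [ 0.  0. -1.] w0.0179 F [-0.6 -0.8 -1.2] q [ 0.39  0.39  1.81 -0.    0.95  0.42]
expected [-11.44234629   1.24816011]
bush [ -2.4 -10.7] px [352. 247.] dia mm [np.float64(2.3), np.float64(10.2)]
(0, 18) [279. 224.]
(0, -18) [364. 224.]
(-34, 50) [210. 298.]
(-34, -50) [432. 298.]
(60, 18) [274.  70.]
(60, -18) [368.  70.]
t6.25 tray xy [-36.3   1. ] z41.0 head-0.0 tilt [ 0.     0.001 -1.   ] w0.0178 F [-0.2 -0.6  1.5] q [ 0.39  0.39  1.81 -0.    0.95  0.41]
9
[[0.023,0.001,0.0],[0.023,0.0,0.0],[0.024,0.001,0.0],[0.023,0.001,0.0],[0.023,0.001,0.0],[0.023,0.0,0.0],[0.024,0.001,0.0],[0.023,0.001,0.0],[0.023,0.001,0.0]]
[[0,0,-0.0],[0,0,-0.0],[0,0,-0.0],[0,0,-0.0],[0,0,-0.0001],[0,0,0.0],[0,0,0.0],[0,0,0.0],[0,0,0.0]]
```

View pics/w3.png

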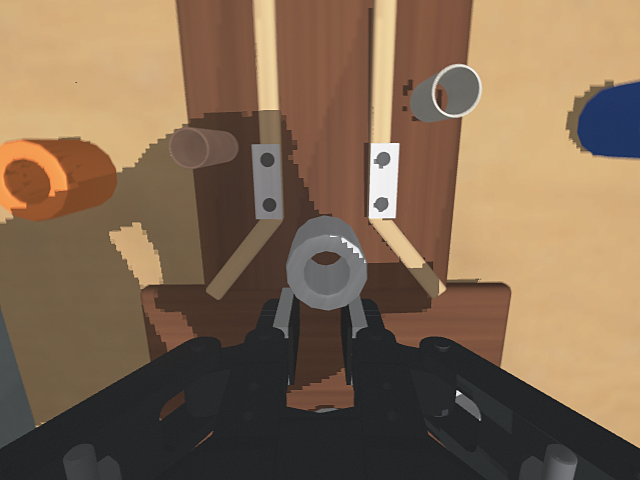

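The tall bush stands in the funnel at (326,272), seated between the fingers. The gate's inner corners show at (283,218) and (371,218), about 6 px right of my prediction. I shift the tray estimate by +2 mm in x and -2 mm in y, then push in.

Call:
servo_tool:
  offset:
    - [0.02,0.009,0]
    - [0.025,0.009,0]
    - [0.025,0,0]
    - [0.025,0,0]
    - [0.025,0,0]
    - [0.025,0,0]
    - [0.025,0,0]
    - [0.025,0,0]
    - [0.02,0,0]
    - [0.01,0,0]
    - [0,0,0]
    - [0,0,0]
  rot:
    - [0,0,0]
    - [0,0,0]
    - [0,0,0]
    - [0,0,0]
    - [0,0,0]
    - [0,0,0]
    - [0,0,0]
    - [0,0,0]
    - [0,0,0]
    - [0,0,0]
    - [0,0,0]
    - [0,0,0]
  hand: [0.79,0.79,0.79,0.79,0.79,0.79,0.79,0.79,0.79,0.79,0.79,0.79]

```text
t: 7.75
tcp_pos: [0.498, 0.3577, 0.0409]
tool_rot: [3.142, -0.0, 1.54]
wrist_force: [0.8, 0.1, -0.3]
grip_width: 0.0179
grasp_force: 0.0
```

```bash
python3 - <<'E'
from h import *
a=np.load('tray.npy'); a[:2]=toW(2,-2); np.save('tray.npy',a)
p,R=now(); s=shot('wrist'); save(s,'w4.png')
for q in [(0,18),(0,-18)]: print(q,proj(s,[*toW(*q),.017]).round(0))
E
```

```text
t7.75 tray xy [-5.   0.8] z40.9 head-0.4 tilt [ 0.  0. -1.] w0.0179 F [ 0.8  0.1 -0.3] q [0.44 0.43 1.75 0.   0.96 0.47]
(0, 18) [280. 293.]
(0, -18) [360. 293.]
```

View pics/w4.png

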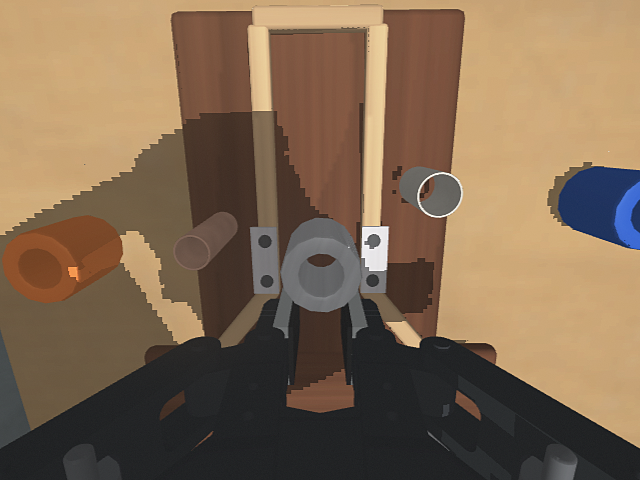

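The tall bush is inside the gate with its top at (320,273), level with the hinge plates. The blanks have not moved. I back off and go for the middle bush.

```bash
python3 - <<'E'
from h import *
s=shot('wrist'); print('tall',toT(ray(s,320,273,.044)))
plan([(-30,0,41,0,3),(-40,0,110,0,4),(*b(-80,-59,47,45),110,47,9),(*b(-80,-59,47,45),41,47,5)])
E
```

```text
tall [19.54293978 -0.09941504]
t7.85 tray xy [-5.   0.8] z40.9 head-0.4 tilt [ 0. -0. -1.] w0.0181 F [ 0.1 -0.1  0.7] q [0.44 0.43 1.75 0.   0.96 0.47]
21
[[-0.056,0.002,0.0],[-0.055,0.002,0.0],[-0.056,0.002,-0.001],[-0.017,0.0,-0.115],[-0.016,0.0,-0.115],[-0.017,0.0,-0.115],[-0.016,0.0,-0.115],[-0.052,0.068,0.0],[-0.059,0.063,0.0],[-0.064,0.057,0.0],[-0.069,0.052,0.0],[-0.073,0.045,0.0],[-0.077,0.038,0.0],[-0.08,0.031,0.0],[-0.083,0.023,0.0],[-0.084,0.016,0.0],[0.0,0.0,0.092],[0.0,0.0,0.092],[0.0,0.0,0.092],[0.0,0.0,0.092],[0.0,0.0,0.092]]
[[0,0,-0.0007],[0,0,-0.0007],[0,0,-0.0007],[0,0,0.0],[0,0,0.0],[0,0,0.0],[0,0,0.0],[0,0,-0.029],[0,0,-0.029],[0,0,-0.029],[0,0,-0.029],[0,0,-0.029],[0,0,-0.029],[0,0,-0.0291],[0,0,-0.029],[0,0,-0.029],[0,0,0.0],[0,0,0.0],[0,0,0.0],[0,0,0.0],[0,0,0.0]]
```

Call:
servo_tool:
  offset:
    - [-0.056,0.002,0]
    - [-0.055,0.002,0]
    - [-0.056,0.002,0]
    - [-0.017,0,-0.115]
    - [-0.016,0,-0.115]
    - [-0.017,0,-0.115]
    - [-0.016,0,-0.115]
    - [0,0,0]
    - [-0.052,0.068,0]
    - [-0.059,0.063,0]
    - [-0.064,0.057,0]
    - [-0.069,0.052,0]
  rot:
    - [0,0,0]
    - [0,0,-0.001]
    - [0,0,-0.001]
    - [0,0,0]
    - [0,0,0]
    - [0,0,0]
    - [0,0,0]
    - [0,0,0]
    - [0,0,-0.029]
    - [0,0,-0.029]
    - [0,0,-0.029]
    - [0,0,-0.029]
  hand: [0.79,0.79,0.79,0.79,0.79,0.79,0.79,0.79,0.79,0.79,0.79,0.79]

```text
t: 9.35
tcp_pos: [0.5378, 0.2899, 0.109]
tool_rot: [-3.14, -0.0, 1.914]
wrist_force: [0.6, 0.5, -0.7]
grip_width: 0.0178
grasp_force: 0.0
```

Call:
servo_tool:
  offset:
    - [-0.073,0.045,0]
    - [-0.077,0.038,0]
    - [-0.08,0.031,0]
    - [-0.083,0.023,0]
    - [-0.084,0.016,0]
    - [0,0,0]
    - [0,0,0]
  rot:
    - [0,0,-0.029]
    - [0,0,-0.029]
    - [0,0,-0.029]
    - [0,0,-0.029]
    - [0,0,-0.029]
    - [0,0,0]
    - [0,0,0]
  hand: [0.79,0.79,0.79,0.79,0.79,0.79,0.79]

```text
t: 10.22
tcp_pos: [0.5874, 0.25, 0.1094]
tool_rot: [-3.141, -0.001, 2.365]
wrist_force: [-1.1, -0.3, 0.0]
grip_width: 0.0181
grasp_force: 0.0
```

```bash
python3 - <<'E'
from h import *
find(26,(-80,-59)); find(18,(-114,-1)); s=shot('wrist'); save(s,'w5.png')
plan([(*b(-80,-59,47,45),41,47,6),(*b(-80,-59,47,25),41,47,4)])
E
```

```text
none
bush [-113.8   -1.4] px [204. 153.] dia mm [np.float64(27.8), np.float64(29.6)]
t10.38 tray xy [-110.3  -91.3] z109.7 head47.0 tilt [ 0. -0. -1.] w0.0180 F [-0.2 -0.5 -0.1] q [ 0.23  0.37  1.67  0.    1.1  -0.57]
10
[[-0.001,0.0,0.076],[0.0,0.0,0.077],[-0.001,0.0,0.076],[-0.001,0.001,0.076],[-0.001,0.0,0.077],[0.0,0.0,0.076],[0.033,0.0,0.0],[0.033,0.0,0.0],[0.034,0.0,0.0],[0.033,0.0,0.0]]
[[0,0,-0.0],[0,0,-0.0001],[0,0,0.0],[0,0,-0.0],[0,0,-0.0],[0,0,-0.0001],[0,0,0.0],[0,0,0.0],[0,0,0.0],[0,0,0.0]]
```

View pics/w5.png

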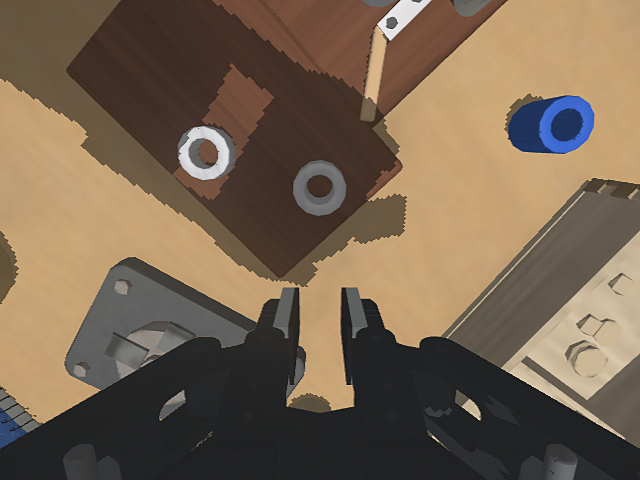

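The middle bush is at (319,187), in line with the finger gap, and the short bush is at (205,153). The press base corner at (300,360) and the wooden box at right (440,340) are close, so I check clearance before lowering.

```bash
python3 - <<'E'
from h import *
s=shot('wrist'); print('mid',toT(ray(s,319,187,.036)))
a=shot('scene');b_=shot('side')
p,R=now()
def tool(q): d=R.T@(np.array(q)-p)*1000; return d.round(0)
for n,q in [('press corner z.02',ray(s,304,350,.02)),('press corner .0',ray(s,304,350,.0)),('base edge z.02',ray(s,245,318,.02)),('box z.05',ray(s,445,335,.05)),('box z.03',ray(s,445,335,.03)),('box corner scene z.05',ray(a,338,155,.05)),('box corner floor',ray(a,342,190,.0)),('box2 scene',ray(a,415,212,0))]: print(n,toT(q).round(0),'tool',tool(q))
E
```

```text
mid [-78.76929867 -58.53435932]
t10.53 tray xy [-110.4  -91.6] z109.9 head47.0 tilt [ 0. -0. -1.] w0.0181 F [ 0.7 -0.2  0. ] q [ 0.23  0.37  1.67  0.    1.1  -0.57]
press corner z.02 [-163. -133.] tool [-66. -10.  90.]
press corner .0 [-172. -142.] tool [-79. -11. 110.]
base edge z.02 [-175.  -89.] tool [-42. -48.  90.]
box z.05 [ -82. -169.] tool [-37.  73.  60.]
box z.03 [ -85. -183.] tool [-49.  81.  80.]
box corner scene z.05 [  52. -179.] tool [ 46. 178.  60.]
box corner floor [  19. -161.] tool [ 38. 142. 110.]
box2 scene [-109. -211.] tool [-86.  83. 110.]
```

Call:
servo_tool:
  offset:
    - [0,0,0.076]
    - [0,0,0.077]
    - [0,0,0.076]
    - [0,0,0.076]
    - [0,0,0.077]
    - [0,0,0.076]
    - [0,0,0]
    - [0.033,0,0]
    - [0.033,0,0]
    - [0.033,0,0]
    - [0.033,0,0]
    - [0,0,0]
  rot:
    - [0,0,0]
    - [0,0,0]
    - [0,0,0]
    - [0,0,0]
    - [0,0,0]
    - [0,0,0]
    - [0,0,0]
    - [0,0,0]
    - [0,0,0]
    - [0,0,0]
    - [0,0,0]
    - [0,0,0]
  hand: [0.79,0.79,0.79,0.79,0.79,0.79,0.79,0.79,0.79,0.79,0.79,0.79]

```text
t: 12.02
tcp_pos: [0.5735, 0.264, 0.0412]
tool_rot: [-3.141, -0.0, 2.367]
wrist_force: [0.4, 0.6, 0.1]
grip_width: 0.0182
grasp_force: 0.0
```

```bash
python3 - <<'E'
from h import *
plan([(*b(-27,0,47,25),41,47,13),(*b(-15,0,0,25),41,0,8)])
E
```

```text
t12.03 tray xy [-96.8 -77. ] z41.2 head47.0 tilt [ 0. -0. -1.] w0.0182 F [0.4 0.6 0.1] q [ 0.25  0.46  1.7  -0.    0.98 -0.54]
21
[[0.04,-0.001,0.0],[0.041,0.0,0.0],[0.04,-0.001,0.0],[0.041,-0.001,0.0],[0.04,-0.001,0.001],[0.041,0.0,0.0],[0.04,-0.001,0.0],[0.041,-0.001,0.0],[0.04,-0.001,0.0],[0.041,0.0,0.0],[0.04,-0.001,0.0],[0.041,-0.001,0.0],[0.04,-0.001,0.001],[0.013,-0.008,0.0],[0.013,-0.009,0.0],[0.012,-0.011,0.0],[0.01,-0.011,0.0],[0.009,-0.013,0.0],[0.008,-0.013,0.0],[0.007,-0.015,0.0],[0.005,-0.014,0.0]]
[[0,0,0.0],[0,0,0.0],[0,0,0.0],[0,0,0.0],[0,0,0.0],[0,0,0.0],[0,0,0.0],[0,0,0.0],[0,0,0.0],[0,0,0.0],[0,0,0.0],[0,0,0.0],[0,0,0.0001],[0,0,0.0326],[0,0,0.0327],[0,0,0.0326],[0,0,0.0326],[0,0,0.0327],[0,0,0.0326],[0,0,0.0326],[0,0,0.0327]]
```

Call:
servo_tool:
  offset:
    - [0.04,-0.001,0]
    - [0.041,0,0]
    - [0.04,-0.001,0]
    - [0.041,-0.001,0]
    - [0.04,-0.001,0]
    - [0.041,0,0]
    - [0.04,-0.001,0]
    - [0.041,-0.001,0]
    - [0.04,-0.001,0]
    - [0.041,0,0]
    - [0.04,-0.001,0]
    - [0.041,-0.001,0]
  rot:
    - [0,0,0]
    - [0,0,0]
    - [0,0,0]
    - [0,0,0]
    - [0,0,0]
    - [0,0,0]
    - [0,0,0]
    - [0,0,0]
    - [0,0,0]
    - [0,0,0]
    - [0,0,0]
    - [0,0,0]
  hand: [0.79,0.79,0.79,0.79,0.79,0.79,0.79,0.79,0.79,0.79,0.79,0.79]

```text
t: 13.52
tcp_pos: [0.5206, 0.314, 0.0412]
tool_rot: [-3.142, -0.0, 2.367]
wrist_force: [-0.3, -0.2, 0.4]
grip_width: 0.018
grasp_force: 0.3
```

Call:
servo_tool:
  offset:
    - [0.04,-0.001,0]
    - [0.013,-0.008,0]
    - [0.013,-0.009,0]
    - [0.012,-0.011,0]
    - [0.01,-0.011,0]
    - [0.009,-0.013,0]
    - [0.008,-0.013,0]
    - [0.007,-0.015,0]
    - [0.005,-0.014,0]
    - [0,0,0]
    - [0,0,0]
  rot:
    - [0,0,0]
    - [0,0,0.033]
    - [0,0,0.033]
    - [0,0,0.032]
    - [0,0,0.033]
    - [0,0,0.033]
    - [0,0,0.032]
    - [0,0,0.033]
    - [0,0,0.033]
    - [0,0,0]
    - [0,0,0]
  hand: [0.79,0.79,0.79,0.79,0.79,0.79,0.79,0.79,0.79,0.79,0.79]

```text
t: 14.9
tcp_pos: [0.4982, 0.3225, 0.0411]
tool_rot: [-3.141, 0.0, 1.545]
wrist_force: [0.2, -0.0, -0.0]
grip_width: 0.0178
grasp_force: 0.1
```

```bash
python3 - <<'E'
from h import *
s=shot('wrist'); save(s,'w6.png')
plan([(-4,0,41,0,12)])
E
```

```text
t14.95 tray xy [-40.2  -0.3] z41.1 head-0.1 tilt [-0. -0. -1.] w0.0176 F [-1.1  1.3 -0.2] q [0.38 0.39 1.8  0.   0.95 0.41]
12
[[0.02,0.0,0.0],[0.02,0.0,0.0],[0.02,-0.001,0.0],[0.021,0.0,0.0],[0.02,0.0,0.0],[0.02,0.0,0.0],[0.02,0.0,0.0],[0.02,-0.001,0.0],[0.02,0.0,0.001],[0.02,0.0,0.0],[0.02,0.0,0.0],[0.021,0.0,0.0]]
[[0,0,-0.0001],[0,0,-0.0],[0,0,-0.0001],[0,0,-0.0],[0,0,-0.0001],[0,0,-0.0],[0,0,-0.0001],[0,0,-0.0],[0,0,-0.0001],[0,0,-0.0001],[0,0,-0.0],[0,0,-0.0001]]
```

View pics/w6.png

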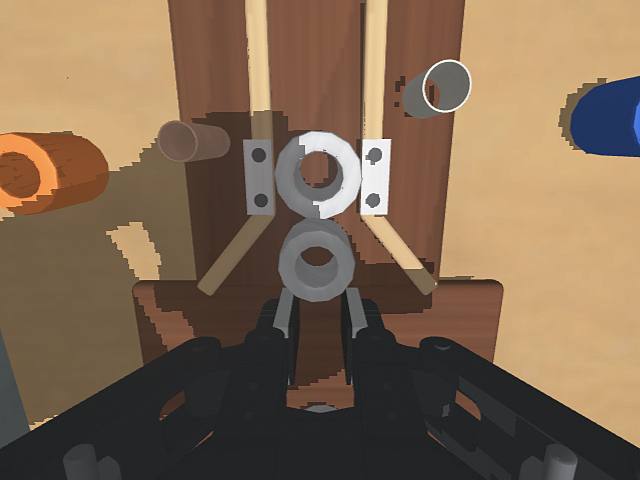

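The middle bush is at (317,265), centred on the gate at (319,215), with the tall one at (318,172) in the slot. I push it through; from here I check by numbers only, since all ten pictures are used.

Call:
servo_tool:
  offset:
    - [0.02,0,0]
    - [0.02,0,0]
    - [0.02,0,0]
    - [0.021,0,0]
    - [0.02,0,0]
    - [0.02,0,0]
    - [0.02,0,0]
    - [0.02,0,0]
    - [0.02,0,0]
    - [0.02,0,0]
    - [0.02,0,0]
    - [0.021,0,0]
  rot:
    - [0,0,0]
    - [0,0,0]
    - [0,0,0]
    - [0,0,0]
    - [0,0,0]
    - [0,0,0]
    - [0,0,0]
    - [0,0,0]
    - [0,0,0]
    - [0,0,0]
    - [0,0,0]
    - [0,0,0]
  hand: [0.79,0.79,0.79,0.79,0.79,0.79,0.79,0.79,0.79,0.79,0.79,0.79]

```text
t: 16.45
tcp_pos: [0.4994, 0.3589, 0.0412]
tool_rot: [3.142, 0.0, 1.543]
wrist_force: [-0.3, -0.9, -0.3]
grip_width: 0.0181
grasp_force: 0.4
```

Call:
servo_tool:
  offset:
    - [0,0,0]
    - [0,0,0]
  rot:
    - [0,0,0]
    - [0,0,0]
  hand: [0.79,0.79]

```text
t: 16.7
tcp_pos: [0.4993, 0.3588, 0.0412]
tool_rot: [3.142, -0.0, 1.543]
wrist_force: [-0.8, 0.1, -0.6]
grip_width: 0.018
grasp_force: 0.0
```

```bash
cat >> h.py <<'E'
def grey(h,guess,name,r):
    """centre of the low-saturation blob (bush seen from near above, or from the side) near guess"""
    s=shot(name);hsv=cv2.cvtColor(s['pixels'],cv2.COLOR_RGB2HSV);m=cv2.inRange(hsv,(0,0,70),(180,40,255));z=(10+h)/1000
    u,v=proj(s,[*toW(*guess),z]);w=np.zeros_like(m);cv2.circle(w,(int(u),int(v)),r,255,-1);m&=w
    cs,_=cv2.findContours(m,cv2.RETR_EXTERNAL,cv2.CHAIN_APPROX_NONE);cs=[c for c in cs if cv2.contourArea(c)>30]
    for c in cs: x,y,W,H=cv2.boundingRect(c);print(name,'pred',np.round([u,v]),'blob',(x,y,W,H))
E
python3 - <<'E'
from h import *
p,R=now()
grey(26,(21,0),'scene',14);grey(34,(51,0),'scene',14);grey(18,(-114,-1),'scene',16)
s=shot('scene')
for n,q,z in [('mid top',(21,0),36),('tall top',(51,0),44)]:
  print(n,proj(s,[*toW(*q),z/1000]).round(1),'l/r',proj(s,[*toW(q[0],15),z/1000])[0].round(),proj(s,[*toW(q[0],-15),z/1000])[0].round())
plan([(-30,0,41,0,3),(-40,0,110,0,4),(*b(-114,-1,0,36),110,0,6)])
E
```

```text
t16.70 tray xy [-3.8 -0.6] z41.2 head-0.2 tilt [ 0.  0. -1.] w0.0180 F [-0.8  0.1 -0.6] q [0.44 0.43 1.75 0.   0.96 0.47]
scene pred [268. 209.] blob (254, 207, 12, 15)
scene pred [268. 209.] blob (273, 198, 6, 24)
scene pred [257. 196.] blob (247, 199, 12, 12)
scene pred [325. 255.] blob (316, 249, 19, 21)
mid top [268.3 208.9] l/r 261.0 276.0
tall top [256.7 196.4] l/r 249.0 264.0
t16.90 tray xy [-4.  -0.6] z41.2 head-0.2 tilt [ 0.  0. -1.] w0.0181 F [-0.4  0.  -0.1] q [0.44 0.43 1.75 0.   0.96 0.47]
13
[[-0.058,-0.001,0.0],[-0.058,-0.001,0.001],[-0.058,-0.001,0.0],[-0.017,0.0,-0.115],[-0.016,0.0,-0.115],[-0.017,0.0,-0.115],[-0.016,0.0,-0.115],[-0.122,0.001,0.0],[-0.123,0.001,0.0],[-0.122,0.001,0.0],[-0.122,0.001,0.0],[-0.122,0.001,0.0],[-0.123,0.001,0.0]]
[[0,0,-0.0004],[0,0,-0.0003],[0,0,-0.0004],[0,0,0.0],[0,0,0.0],[0,0,0.0],[0,0,0.0],[0,0,0.0],[0,0,0.0],[0,0,0.0],[0,0,0.0],[0,0,0.0],[0,0,0.0]]
```

Call:
servo_tool:
  offset:
    - [-0.058,-0.001,0]
    - [-0.058,-0.001,0]
    - [-0.058,-0.001,0]
    - [-0.017,0,-0.115]
    - [-0.016,0,-0.115]
    - [-0.017,0,-0.115]
    - [-0.016,0,-0.115]
    - [-0.122,0,0]
    - [-0.123,0,0]
    - [-0.122,0,0]
    - [-0.122,0,0]
    - [0,0,0]
  rot:
    - [0,0,0]
    - [0,0,0]
    - [0,0,-0.001]
    - [0,0,0]
    - [0,0,0]
    - [0,0,0]
    - [0,0,0]
    - [0,0,0]
    - [0,0,0]
    - [0,0,0]
    - [0,0,0]
    - [0,0,0]
  hand: [0.79,0.79,0.79,0.79,0.79,0.79,0.79,0.79,0.79,0.79,0.79,0.79]

```text
t: 18.4
tcp_pos: [0.496, 0.2479, 0.1098]
tool_rot: [-3.141, 0.0, 1.544]
wrist_force: [0.1, 0.0, -0.6]
grip_width: 0.0182
grasp_force: 0.0
```

```bash
python3 - <<'E'
from h import *
find(26,(20,0));find(34,(50,0)); find(18,(-114,-1))
grey(26,(21,0),'wrist',60);grey(34,(51,0),'wrist',60);grey(26,(21,0),'scene',14);grey(34,(51,0),'scene',14)
plan([(*b(-114,-1,0,34),110,0,4),(*b(-114,-1,0,34),40,0,5)])
E
```

```text
bush [21.2 -0.6] px [319.   0.] dia mm [np.float64(28.6), np.float64(33.4)]
none
bush [-119.9  -12.4] px [339. 272.] dia mm [np.float64(3.4), np.float64(11.4)]
wrist pred [318.   5.] blob (351, 0, 23, 55)
wrist pred [318.   5.] blob (289, 0, 62, 52)
wrist pred [318.   5.] blob (263, 0, 23, 55)
scene pred [268. 209.] blob (254, 195, 28, 28)
scene pred [257. 196.] blob (247, 193, 21, 18)
t18.75 tray xy [-112.8    0. ] z110.2 head0.0 tilt [ 0.  0. -1.] w0.0182 F [-0.4  0.7  0.7] q [0.26 0.2  1.89 0.   1.05 0.29]
9
[[-0.059,0.002,0.0],[-0.058,0.001,0.001],[-0.059,0.002,0.0],[-0.059,0.002,0.0],[0.0,0.0,0.093],[0.0,0.0,0.094],[0.0,0.0,0.093],[0.0,0.0,0.094],[0.0,0.0,0.093]]
[[0,0,0.0001],[0,0,0.0],[0,0,0.0001],[0,0,0.0],[0,0,0.0],[0,0,0.0],[0,0,0.0],[0,0,0.0],[0,0,0.0]]
```

Call:
servo_tool:
  offset:
    - [-0.059,0.002,0]
    - [-0.058,0.002,0]
    - [-0.059,0.002,0]
    - [-0.059,0.002,0]
    - [0,0,0]
    - [0,0,0.093]
    - [0,0,0.094]
    - [0,0,0.093]
    - [0,0,0.094]
    - [0,0,0.093]
    - [0,0,0]
    - [0,0,0]
  rot:
    - [0,0,0]
    - [0,0,0]
    - [0,0,0]
    - [0,0,0]
    - [0,0,0]
    - [0,0,0]
    - [0,0,0]
    - [0,0,0]
    - [0,0,0]
    - [0,0,0]
    - [0,0,0]
    - [0,0,0]
  hand: [0.79,0.79,0.79,0.79,0.79,0.79,0.79,0.79,0.79,0.79,0.79,0.79]

```text
t: 20.25
tcp_pos: [0.4968, 0.2142, 0.0404]
tool_rot: [3.141, -0.0, 1.547]
wrist_force: [0.0, -0.0, 0.8]
grip_width: 0.0184
grasp_force: 0.0
```

```bash
python3 - <<'E'
from h import *
find(18,(-114,-1),r=60);grey(18,(-114,-1),'wrist',60);grey(18,(-114,-1),'scene',14)
plan([(*b(-50,0,0,25),40,0,12)])
E
```

```text
bush [-107.9  -10.7] px [341. 221.] dia mm [np.float64(6.4), np.float64(20.0)]
wrist pred [316. 236.] blob (280, 193, 75, 77)
scene pred [325. 255.] blob (316, 253, 11, 16)
t20.40 tray xy [-148.4   -1.8] z40.8 head-0.0 tilt [ 0.     0.001 -1.   ] w0.0180 F [-0.3  0.3 -0.5] q [0.2  0.29 1.94 0.   0.91 0.22]
12
[[0.041,-0.001,0.0],[0.041,-0.001,0.001],[0.04,-0.001,0.0],[0.041,-0.001,0.001],[0.041,-0.001,0.0],[0.041,-0.001,0.001],[0.04,-0.001,0.0],[0.041,-0.001,0.001],[0.041,-0.001,0.0],[0.041,-0.001,0.001],[0.04,-0.001,0.0],[0.041,-0.001,0.0]]
[[0,0,-0.0],[0,0,-0.0],[0,0,-0.0],[0,0,-0.0],[0,0,-0.0],[0,0,-0.0],[0,0,-0.0],[0,0,-0.0],[0,0,-0.0],[0,0,-0.0],[0,0,-0.0],[0,0,-0.0]]
```

Call:
servo_tool:
  offset:
    - [0.035,-0.001,0.001]
    - [0.035,-0.001,0.001]
    - [0.04,-0.001,0.001]
    - [0.041,-0.001,0.001]
    - [0.041,-0.001,0]
    - [0.041,-0.001,0]
    - [0.041,-0.001,0]
    - [0.041,-0.001,0]
    - [0.041,-0.001,0]
    - [0.041,-0.001,0]
    - [0.04,-0.001,0]
    - [0.04,-0.001,0]
  rot:
    - [0,0,0]
    - [0,0,0]
    - [0,0,0]
    - [0,0,0]
    - [0,0,0]
    - [0,0,0]
    - [0,0,0]
    - [0,0,0]
    - [0,0,0]
    - [0,0,0]
    - [0,0,0]
    - [0,0,0]
  hand: [0.79,0.79,0.79,0.79,0.79,0.79,0.79,0.79,0.79,0.79,0.79,0.79]

```text
t: 21.9
tcp_pos: [0.4964, 0.2861, 0.0395]
tool_rot: [-3.142, 0.0, 1.547]
wrist_force: [0.2, -0.7, 1.0]
grip_width: 0.018
grasp_force: 0.1
```

```bash
python3 - <<'E'
from h import *
p,R=now(); x=toT(p)[0]+25
grey(18,(x,0),'wrist',45);grey(18,(x,0),'scene',16)
plan([(b(-15,0,0,25)[0],-0.3,40,0,7),(-3,-.5,40,0,15)])
E
```

```text
t21.90 tray xy [-76.6   0.6] z39.5 head-0.0 tilt [-0. -0. -1.] w0.0180 F [ 0.2 -0.7  1. ] q [ 0.33  0.35  1.86 -0.    0.93  0.35]
wrist pred [320. 259.] blob (285, 288, 10, 8)
wrist pred [320. 259.] blob (283, 219, 74, 77)
scene pred [297. 235.] blob (289, 234, 9, 16)
scene pred [297. 235.] blob (302, 233, 5, 17)
t22.00 tray xy [-76.4   0.6] z39.6 head0.0 tilt [ 0.  0. -1.] w0.0184 F [ 0.7 -0.5  0.3] q [0.33 0.35 1.86 0.   0.93 0.35]
22
[[0.035,0.001,0.0],[0.034,0.001,-0.001],[0.035,0.001,0.0],[0.035,0.0,-0.001],[0.034,0.001,0.0],[0.035,0.001,0.0],[0.035,0.001,-0.001],[0.016,0.0,0.0],[0.017,0.0,0.0],[0.016,0.0,0.0],[0.017,0.0,0.0],[0.016,0.0,0.0],[0.017,0.001,0.0],[0.016,0.0,0.0],[0.016,0.0,0.0],[0.017,0.0,0.0],[0.016,0.0,0.0],[0.017,0.0,0.0],[0.016,0.0,0.0],[0.016,0.0,0.0],[0.017,0.0,0.0],[0.016,0.0,0.0]]
[[0,0,0.0],[0,0,0.0],[0,0,0.0001],[0,0,-0.0],[0,0,0.0],[0,0,0.0],[0,0,0.0001],[0,0,-0.0],[0,0,-0.0],[0,0,-0.0],[0,0,-0.0],[0,0,-0.0],[0,0,-0.0],[0,0,-0.0],[0,0,-0.0],[0,0,-0.0],[0,0,-0.0],[0,0,-0.0],[0,0,-0.0],[0,0,-0.0],[0,0,-0.0],[0,0,-0.0]]
```

Seated and centred, with the blob centre at column 320. I push through the gate.

Call:
servo_tool:
  offset:
    - [0.035,0.001,0]
    - [0.034,0.001,-0.001]
    - [0.035,0.001,0]
    - [0.035,0,-0.001]
    - [0.034,0.001,0]
    - [0.035,0.001,0]
    - [0.035,0.001,-0.001]
    - [0.016,0,0]
    - [0.017,0,0]
    - [0.016,0,0]
    - [0.017,0,0]
    - [0.016,0,0]
  rot:
    - [0,0,0]
    - [0,0,0]
    - [0,0,0]
    - [0,0,0]
    - [0,0,0]
    - [0,0,0]
    - [0,0,0]
    - [0,0,0]
    - [0,0,0]
    - [0,0,0]
    - [0,0,0]
    - [0,0,0]
  hand: [0.79,0.79,0.79,0.79,0.79,0.79,0.79,0.79,0.79,0.79,0.79,0.79]

```text
t: 23.5
tcp_pos: [0.4985, 0.3344, 0.04]
tool_rot: [-3.142, 0.0, 1.547]
wrist_force: [0.2, -0.8, 0.2]
grip_width: 0.0177
grasp_force: 0.5
```

Call:
servo_tool:
  offset:
    - [0.017,0.001,0]
    - [0.016,0,0]
    - [0.016,0,0]
    - [0.017,0,0]
    - [0.016,0,0]
    - [0.017,0,0]
    - [0.016,0,0]
    - [0.016,0,0]
    - [0.017,0,0]
    - [0.016,0,0]
    - [0,0,0]
    - [0,0,0]
  rot:
    - [0,0,0]
    - [0,0,0]
    - [0,0,0]
    - [0,0,0]
    - [0,0,0]
    - [0,0,0]
    - [0,0,0]
    - [0,0,0]
    - [0,0,0]
    - [0,0,0]
    - [0,0,0]
    - [0,0,0]
  hand: [0.79,0.79,0.79,0.79,0.79,0.79,0.79,0.79,0.79,0.79,0.79,0.79]

```text
t: 25.0
tcp_pos: [0.4992, 0.3591, 0.04]
tool_rot: [3.142, -0.0, 1.547]
wrist_force: [-0.6, -0.2, 0.1]
grip_width: 0.0179
grasp_force: 0.0
```

```bash
python3 - <<'E'
from h import *
p,R=now(); x=toT(p)[0]+25
grey(18,(x,0),'wrist',45);grey(26,(x+30,0),'wrist',45)
plan([(-35,0,41,0,4),(-90,0,150,0,6)])
E
```

```text
t25.00 tray xy [-3.5 -0.4] z40.0 head-0.0 tilt [ 0.  0. -1.] w0.0179 F [-0.6 -0.2  0.1] q [0.44 0.43 1.75 0.   0.96 0.46]
wrist pred [317. 259.] blob (284, 287, 11, 9)
wrist pred [317. 259.] blob (358, 242, 5, 35)
wrist pred [317. 259.] blob (283, 213, 74, 82)
wrist pred [317. 186.] blob (279, 140, 83, 91)
t25.10 tray xy [-3.6 -0.5] z40.0 head-0.0 tilt [ 0. -0. -1.] w0.0179 F [ 0.9 -0.3  0.3] q [0.44 0.43 1.75 0.   0.96 0.46]
10
[[-0.052,-0.001,-0.002],[-0.053,-0.001,-0.001],[-0.052,0.0,-0.002],[-0.053,-0.001,-0.002],[-0.061,0.0,-0.121],[-0.061,0.0,-0.121],[-0.061,0.0,-0.121],[-0.061,0.0,-0.121],[-0.061,0.0,-0.121],[-0.061,0.0,-0.121]]
[[0,0,-0.0],[0,0,-0.0],[0,0,-0.0],[0,0,-0.0001],[0,0,0.0],[0,0,0.0],[0,0,0.0],[0,0,0.0],[0,0,0.0],[0,0,0.0]]
```

Call:
servo_tool:
  offset:
    - [-0.052,0,0]
    - [-0.053,0,0]
    - [-0.052,0,0]
    - [-0.053,0,0]
    - [-0.04,0,-0.12]
    - [-0.04,0,-0.12]
    - [-0.04,0,-0.12]
    - [-0.04,0,-0.12]
    - [-0.04,0,-0.12]
    - [-0.04,0,-0.12]
    - [0,0,0]
    - [0,0,0]
  rot:
    - [0,0,0]
    - [0,0,0]
    - [0,0,0]
    - [0,0,0]
    - [0,0,0]
    - [0,0,0]
    - [0,0,0]
    - [0,0,0]
    - [0,0,0]
    - [0,0,0]
    - [0,0,0]
    - [0,0,0]
  hand: [0.79,0.79,0.79,0.79,0.79,0.79,0.79,0.79,0.79,0.79,0.79,0.79]

```text
t: 26.6
tcp_pos: [0.4973, 0.2914, 0.1475]
tool_rot: [-3.141, 0.0, 1.547]
wrist_force: [-0.2, 0.5, 0.5]
grip_width: 0.0178
grasp_force: 0.0
```

```bash
python3 - <<'E'
from h import *
now()
for h,x in [(18,21.5),(26,51.5),(34,81.5)]: find(h,(x,0),r=32); grey(h,(x,0),'wrist',28)
E
```

```text
t26.60 tray xy [-71.2  -0.1] z147.5 head-0.0 tilt [-0.    -0.001 -1.   ] w0.0178 F [-0.2  0.5  0.5] q [0.33 0.19 1.82 0.   1.13 0.36]
bush [20.9 -0.8] px [320. 106.] dia mm [np.float64(28.3), np.float64(30.5)]
wrist pred [319. 105.] blob (298, 76, 47, 56)
bush [51.2 -1.3] px [322.  50.] dia mm [np.float64(28.3), np.float64(31.7)]
wrist pred [319.  50.] blob (297, 21, 50, 57)
bush [78.7  3.7] px [312.  -9.] dia mm [np.float64(25.6), np.float64(30.6)]
wrist pred [319. -14.] blob (294, 0, 46, 15)
```

The short bush reads at x = 21 mm and the middle one at 51 mm. The tall one, partly out of frame, reads about 80 mm. All meet the limits.

```bash
python3 -c "
from rig import *
print(sign_off())"
```

```text
the job is handed in; nothing more can be done
None
```

I pushed all three bushes into the slot in order (tall, middle, short) and handed the job in at about 27 s with the arm clear; the judge returned no verdict. My last check put them at about 80, 51 and 21 mm past the gate, though the tall one was partly out of frame.

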